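# Seat the temperature probe in the incubator's hidden well

### The job

Take the square-handled temperature probe out of its stand, set its tip gently in the groove of the incubator's metal cover plate and slide it lightly along the groove until it drops through the hidden spring shutter of the thermometer well. Lower it gently until it is fully home, upright with its collar flat on the cover plate, and let go of it. Never press hard while feeling for the well (keep well under 25 newtons), and leave everything else on the bench where it is.

Things in the scene. Friction and masses are not known exactly. Their poses are not given: they have to be found in the camera images.
- unit: Dry-block incubator, fixed: a low white box 180 (own x) x 340 (own y) x 90 mm high, its top a level aluminium cover plate, flat and bare but for one groove. Origin: centre of its underside, z up. The groove, 14 mm wide, 3 mm deep, square-edged, runs along own y in the middle of the plate (own x -7..7 mm, own y -65..65 mm). Its floor is level, rigid, 87 mm above the bench.
- groove_mid (a point): Middle of the groove, level with the plate's top (90 mm above the bench); y along the groove. The well is NOT here but on the centreline anywhere from y = -45 to +45 mm, unreported: an upright round hole 13 mm wide, over 45 mm deep, closed flush with the groove's floor by a spring shutter of the floor's metal, hardly visible; it yields to 0.3 N at first, 0.7 N when fully down.
- probe: Temperature probe, 120-180 g, loose, upright in its stand. Origin: its tip; z up the axis. Steel stem 10 mm thick, its last 7 mm tapering to a flat 6 mm tip; collar 28 mm across, 45-50 mm above the tip; square white handle 24 x 24 mm, 50-105 mm above the tip, faces square to own x, y. Fully home, the collar stops on the cover plate, tip 45 mm below it. Its weight overcomes the shutter.
- probe_stand: Grey block 70 x 70 x 50 mm, fixed, with a 14 mm upright hole in the middle of its top, 46 mm deep, in which the probe stands at the start, its collar on the block's top and its tip 5 mm above the bench. Origin: centre of the underside.
- pestle_stand: Another such block, holding the pestle. Origin: centre of the underside. The two stands change places from run to run.
- pestle: Bystander in the second stand: a pestle with a steel stem like the probe's, but a shorter, round, waisted white handle 22 mm in diameter, top 92 mm above its tip. Origin: its tip.
- dish: Bystander: closed petri dish, 90 mm across, 14 mm high, loose on the bench. Origin: centre of the underside.
- flask: Bystander: small conical glass flask, 68 mm across at the foot, 93 mm high, loose. Origin: centre of the underside.
- pen: Bystander: marker pen, 130 mm long, 13 mm thick, lying loose along its own x. Origin: under its middle.
- timer: Bystander: square bench timer, 60 x 60 x 18 mm, loose. Origin: centre of the underside.
- tweezers: Bystander: steel tweezers, 125 mm long, 8 mm high, lying loose along own x. Origin: under the middle.
- slide_box: Bystander: grey box for glass slides, 90 x 35 x 32 mm, loose. Origin: centre of the underside.
Not all that is in view belongs to the job. Leave any orange or yellow look-alike of the probe alone.

How it is judged:
By the outcome, as a careful person would: the job done as asked, in the order asked, and still so for the second after the job is handed in, with the robot touching nothing.
It also fails if it takes over 72 s, if anything falls off the work surface, if the arm or the gripper's body presses on something with over 40 N, if the wrist force passes 120 N, or if a joint passes its speed limit or range.

### The arm

A 6-joint arm with a two-finger parallel gripper is mounted at the origin on the work surface. World frame = base frame: x ahead of the robot, y to its left, z up, the work surface at z = 0. Lengths are in mm, angles in rad, forces in N, time in s.
With the tool pointing down it reaches from about 250 to 800 mm from the base axis. Payload 3.9 kg.
Tool frame: the origin (TCP) lies between the finger pads; the fingertips stand 25 mm ahead of it and the grasp point (between the pads) lies 6 mm ahead of it; z points along the fingers, y is the direction in which the jaws open and shut (so a half turn about z gives the same grasp; the last joint's range is limited). The gripper opens to 85 mm and grips with 20 to 120 N. Pads are 22 mm wide; open, the fingers measure 114 mm over their backs; the gripper's body (76 mm by 85 mm) begins 54 mm behind the grasp point. The pads swing forward as they close: fully open they stand 13 mm farther back than shut.
Start: joints at [1.14, 0.26, -0.138, 1.173, 0, 1.571], TCP at [219.233, 477.024, 226.104] pointing down, gripper open.
Joint ranges: [-2.78, 2.78], [-0.83, 1.72], [-1.28, 1.37], [-1.9, 2.12], [-1.57, 1.48], [-3.14, 3.14]. Speed limits (rad/s): [2.57, 2.57, 3.14, 3.14, 3.14, 3.14].

### API

Orientations are given as a rotation vector (axis times angle).
In Python, from rig import env gives the robot as it stands. The module is installed in compiled form; this text tells all that it offers.
- The arm moves only by the tool step_arm, never from a script. Its argument "steps" is a list of rows, each an object of numbers: "grip": the finger opening in mm, from 0 to 85.4; "dx", "dy", "dz": the shift along the tool's x, y, z in mm; "spin": the turn about the tool's z in degrees. A call has 1 to 20 rows; each row shifts and turns the commanded pose from where the row before left it, along the tool's axes as they then stand; what a row does not reach is not made up. A row lasts 1/8 s, in which the tool goes at most 62.5 mm and 10.7 degrees, less where a joint would pass 70% of its speed; a pose out of reach is approached as far as the arm can. A call with a gripper value outside its range is refused whole. The fingers move at their own pace and stop on an object; the grip force is fixed at half the most. Time passes only in rows, so rows that do not move let the fingers close. It gives the time, the measured TCP pose, the force and the opening at its end, in the units of the state.
- env.observe(): the state, without advancing time (a new reading comes with each control period).
- env.camera(name): name is "scene" or "top"; returns (picture, depth): 384x512x3 uint8, blue, green, red; 384x512 float32, mm along the optical axis (not along the pixel's ray), 0 where there is no reading.
- env.camera_info(name): a dict with "fx", "fy", "cx", "cy" (pixels), "rvec" (rotation vector, rad) and "tvec" (3), from world to camera coordinates, as OpenCV has them. Camera axes: x right, y down, z forward; pixel columns grow to the right and rows downward; lengths in mm; the calibration is good to about 2 mm. A picture is of the moment at which its call begins. camera_info takes no time and is no camera call.
- env.hand_in(): hands the job in, once; it reports no verdict.
Trained networks look in the newest picture that a camera, given by its name, has taken for a name from the list of things; names that differ only in an ending like _2 or _b are one class to them, and where a whole thing is asked for, a point or a joint stands for the part that bears it (a point fixed in the world has none). Each returns a list of dicts, best first, with "score" (0 to 1); they miss things now and then, are a little off and sometimes report something else, mostly with a low value. They report only what shows in the picture. A call takes as long as a camera call. They do not tell look-alikes from the thing itself.
- env.outline_of(thing, camera): "region" (384x512 bool, what is visible of it) and "box" ([left, top, right, bottom] in pixels, round what is visible of it).
- env.mark_of(thing, camera): "uv" ([column, row] in pixels: a listed point, or the origin of a listed thing).
The state is a dict: "t": time; "qpos": joint angles; "qvel": joint speeds; "tau": joint torques, N m; "position": TCP position; "eef_rot": TCP orientation; "ft_force": force on the tool from outside, world axes, zero at the start; "moment": the same for the moment, N m; "gripper_width": opening from 0.0 (shut) to 1.0 (fully open).
Only numpy, scipy, OpenCV 4.12 (cv2) and the standard library are available. Lean on these libraries where they do the work, as an engineer would, in place of code of your own. Each camera call takes 0.05 s, during which the arm holds its last target. There are 200 camera calls.

## Working session

There is one attempt and no reset: what is moved stays moved. The work goes in short steps, Python scripts to look and compute and a tool call to move; the robot and the scene stay as the last step left them, time stands still between calls to the robot, and variables do not carry over. Pictures are saved under pics/ and viewed, about 8 in all and at most 12, crops included, and the job is handed in when it is done.

Besides the shell and the picture viewer there is one more tool, called after "Call:" by a JSON object that holds its "method" and its "body", one argument or row to a line. step_arm: Moves the arm, as the interface text tells. Its arguments: {"type":"object","properties":{"steps":{"type":"array"}},"required":["steps"]}

```bash
mkdir -p pics
cat > h.py <<'E'
import numpy as np, cv2
from rig import env
def cam(n):
    i=env.camera_info(n); R=cv2.Rodrigues(np.array(i['rvec'],float))[0]; return i,R,np.array(i['tvec'],float).ravel()
def ray_z(n,uv,z):
    i,R,t=cam(n); d=R.T@np.array([(uv[0]-i['cx'])/i['fx'],(uv[1]-i['cy'])/i['fy'],1]); c=-R.T@t
    return c+d*(z-c[2])/d[2]
def cloud(n,depth):
    i,R,t=cam(n); v,u=np.mgrid[:384,:512]
    p=np.stack([(u-i['cx'])/i['fx']*depth,(v-i['cy'])/i['fy']*depth,depth],-1)
    return (p-t)@R
def proj(n,p):
    i,R,t=cam(n); q=R@np.array(p,float)+t; return [i['fx']*q[0]/q[2]+i['cx'],i['fy']*q[1]/q[2]+i['cy']]
E
python3 - <<'E'
from h import *
P={}
for n in('scene','top'):
    im,d=env.camera(n); P[n]=im; np.savez(f'{n}0.npz',im=im,d=d)
    i,R,t=cam(n); print(n,i['fx'],'pos',-R.T@t, 'fwd',R[2])
    for th in('unit','groove_mid','probe','probe_stand','pestle','pestle_stand'):
        print(th,[(np.round(m['uv']),round(m['score'],2)) for m in env.mark_of(th,n)[:3]])
cv2.imwrite('pics/a.png',cv2.resize(np.vstack([P['scene'],P['top']]),None,fx=.78,fy=.78))
cv2.imwrite('pics/s.png',cv2.resize(P['scene'],(800,600)))
cv2.imwrite('pics/t.png',cv2.resize(P['top'],(800,600)))
print(env.observe())
E
```

```text
scene 451.41026132809236 pos [1218.00630736  826.87804227 1054.9136635 ] fwd [-0.45553946 -0.57143461 -0.68260258]
unit [(array([270., 231.]), 0.93)]
groove_mid [(array([271., 211.]), 0.96)]
probe [(array([205., 185.]), 0.66), (array([166., 183.]), 0.61), (array([187., 168.]), 0.54)]
probe_stand [(array([185., 168.]), 0.78)]
pestle [(array([219., 160.]), 0.59)]
pestle_stand [(array([222., 162.]), 0.8)]
top 400.5292053134843 pos [ 455.00818782    6.52973622 1077.15870899] fwd [ 0.12962858 -0.01912403 -0.99137818]
unit [(array([209., 197.]), 0.75)]
groove_mid [(array([205., 196.]), 0.62)]
probe [(array([325., 187.]), 0.6), (array([359., 182.]), 0.55), (array([205., 196.]), 0.48)]
probe_stand [(array([355., 184.]), 0.74)]
pestle [(array([204., 196.]), 0.48), (array([349., 233.]), 0.43)]
pestle_stand [(array([347., 235.]), 0.85)]
{'t': 0.7, 'qpos': array([ 1.13998888e+00,  2.59993724e-01, -1.38072186e-01,  1.17270492e+00,
       -3.26048333e-06,  1.57080721e+00]), 'qvel': array([ 7.98677172e-04, -8.26523308e-04,  1.96537835e-03,  1.84961700e-05,
       -1.18215891e-03, -4.44224646e-05]), 'tau': array([ 5.17162334e-04, -4.05476117e+01,  2.54186887e+01,  6.98980493e-04,
        6.31110584e-05, -3.55454844e-06]), 'position': array([219.24482307, 477.03283149, 226.11815385]), 'eef_rot': array([6.71504649e-01, 3.06897893e+00, 3.80247615e-05]), 'ft_force': array([ 0.08038102, -1.17847167,  0.42634476]), 'moment': array([ 0.05189818, -0.0041551 ,  0.00434044]), 'gripper_width': 1.0001441370443007}
```

View pics/s.png

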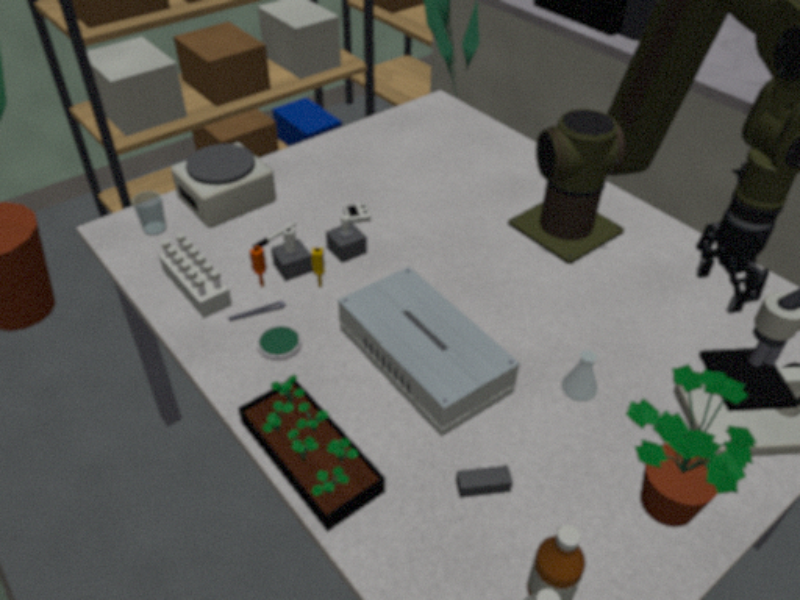

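View pics/t.png

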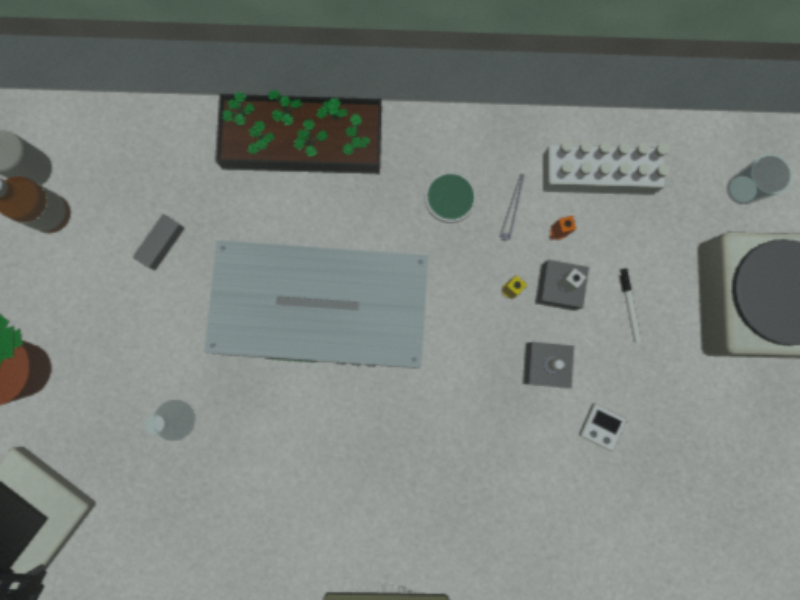

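The scene view shows the probe (square white, 290,238) in the far stand and the pestle (347,228) in the near one. In the top view (800-px scale) the possible confusions are: the square white handle in its stand (575,278), the round white pestle (558,364), the yellow look-alike (515,287) and the orange one (565,224). I choose the square white one and will check it in a close crop.

Run:
```python
from h import *
T=np.load('top0.npz'); S=np.load('scene0.npz')
a=cv2.resize(T['im'][120:260,310:420],None,fx=4,fy=4,interpolation=2); b=cv2.resize(S['im'][130:200,150:250],None,fx=4,fy=4,interpolation=2)
c=np.zeros((560,840,3),np.uint8); c[:a.shape[0],:440]=a; c[:280,440:840]=b
cv2.imwrite('pics/crop.png',c[:,:800])
for n,D in(('top',T),('scene',S)):
    pc=cloud(n,D['d']); 
    print(n,'bench z',np.median(pc[300:330,200:300,2]) if n=='top' else '')
    # unit plate
    m=(abs(pc[...,2]-90)<5)&(pc[...,0]>300)&(pc[...,0]<650)&(abs(pc[...,1]-150)<350)
    m=cv2.morphologyEx(m.astype(np.uint8),cv2.MORPH_OPEN,np.ones((3,3)))
    k,l,st,ce=cv2.connectedComponentsWithStats(m); j=1+np.argmax(st[1:,4]); q=pc[l==j]
    print('plate rect',cv2.minAreaRect(q[:,:2].astype(np.float32)),np.median(q[:,2]))
    print('groove px',[(m_['uv'],ray_z(n,m_['uv'],90).round(1)) for m_ in env.mark_of('groove_mid',n)[:1]])
    for w in('stand','probe'):
        pass
    m=(pc[...,2]>25)&(pc[...,2]<130)&(pc[...,0]>380)&(pc[...,0]<640)&(pc[...,1]<-190)&(pc[...,1]>-420)
    k,l,st,ce=cv2.connectedComponentsWithStats(m.astype(np.uint8))
    for j in range(1,k):
        if st[j,4]<15: continue
        q=pc[l==j]; z=q[:,2]; top=q[z>z.max()-8]
        blk=q[abs(z-50)<4]
        print('comp',ce[j].round(),st[j,4],'zmax',np.percentile(z,98).round(1),'top',top.mean(0).round(1),np.ptp(top,0).round(1))
        if len(blk)>20: print('   block',cv2.minAreaRect(blk[:,:2].astype(np.float32)))
```

```text
top bench z -0.4220197002258442
plate rect ((564.5511474609375, 121.11286926269531), (340.6114807128906, 179.6121368408203), 87.61373138427734) 89.37152226966941
groove px [([205.2, 195.7], array([560.2, 114.7,  90. ]))]
comp [360. 183.] 717 zmax 110.6 top [ 612.3 -284.6  109.3] [29.8 30.1  7.9]
   block ((610.456787109375, -284.6777648925781), (70.62474060058594, 66.00341796875), 82.33329010009766)
comp [331. 183.] 65 zmax 108.8 top [ 600.2 -197.1  104.7] [27.4 17.   8. ]
comp [351. 233.] 798 zmax 96.4 top [ 476.9 -260.3   96.1] [14.7 15.8  7.9]
   block ((477.1376953125, -260.868408203125), (71.13035583496094, 69.84781646728516), 85.30619812011719)
scene bench z 
plate rect ((564.5386962890625, 118.5113296508789), (345.4373474121094, 179.7066192626953), 87.98309326171875) 90.83635702571613
groove px [([270.8, 211.2], array([570.1, 120. ,  90. ]))]
comp [221. 151.] 395 zmax 97.1 top [ 482.9 -261.4   98.2] [13.4 16.4  7.7]
   block ((482.4835205078125, -262.3933410644531), (79.31698608398438, 72.5240478515625), 87.73028564453125)
comp [189. 160.] 404 zmax 113.9 top [ 618.2 -282.6  112.4] [ 29.  109.1   7.9]
   block ((613.09130859375, -285.70135498046875), (79.67017364501953, 63.46170425415039), 80.44042205810547)
```

View pics/crop.png

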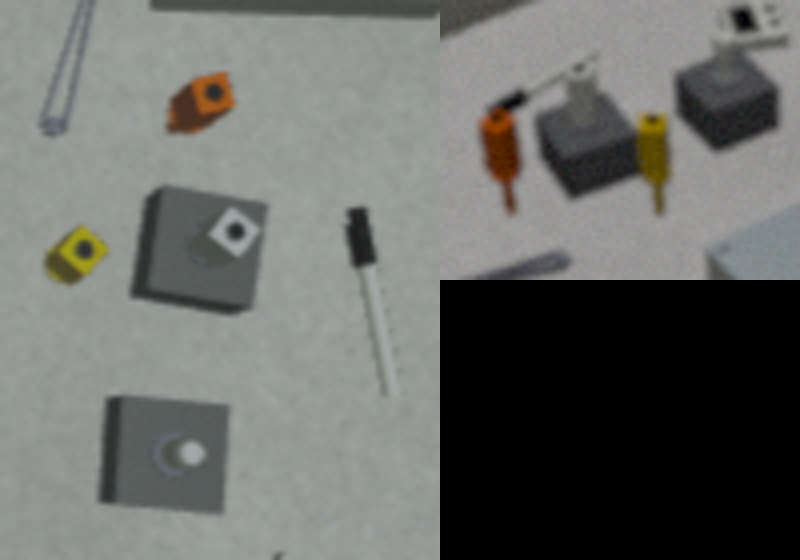

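The crop confirms the choice. The square white handle (crop 235,232) stands on the far grey block, and the pestle is round (190,453). Next I measure the handle yaw, the groove and the move numbers.

```bash
cat >> h.py <<'E'
def rect(n,im,c,z,h=70,s=0.5):
    """bird view at height z, s mm/px; pixel col->+x, row->+y"""
    g=np.arange(-h,h+s,s); M=np.array([[proj(n,(c[0]+x,c[1]+y,z)) for x in g] for y in g],np.float32)
    return cv2.remap(im,M[...,0],M[...,1],cv2.INTER_LINEAR)
def blob(mask,c,h,s=0.5):
    k,l,st,ce=cv2.connectedComponentsWithStats(mask.astype(np.uint8)); j=1+np.argmax(st[1:,4])
    p=np.argwhere(l==j)[:,::-1].astype(np.float32)*s-h+np.array(c[:2],np.float32)
    return cv2.minAreaRect(p),p.mean(0)
E
python3 - <<'E'
from h import *
from scipy.spatial.transform import Rotation as Ro
print(Ro.from_rotvec(env.observe()['eef_rot']).as_matrix().round(3))
out=[]
for n in('top','scene'):
    D=np.load(n+'0.npz'); pc=cloud(n,D['d'])
    im=D['im']
    v=rect(n,im,(612,-285),110,25); g=v.min(2)
    t=cv2.threshold(g,0,255,cv2.THRESH_OTSU)[0]
    print(n,'handle',t,blob(g>t,(612,-285),25)); out.append(cv2.resize(v,(250,250)))
    v=rect(n,im,(564.5,120),90,85); g=cv2.cvtColor(v,6); med=np.median(g)
    cm=g[100:-100]; dark=(g<med-22); dark[:100]&=True
    print(n,'groove',med,blob(dark,(564.5,120),85)); out.append(cv2.resize(v,(250,250)))
    # other things near
    m=(pc[...,2]>20)&(pc[...,2]<130)&(pc[...,0]>640)&(pc[...,0]<780)&(pc[...,1]<-190)&(pc[...,1]>-420)
    print('others',pc[m].min(0).round(),pc[m].max(0).round(), pc[m].mean(0).round())
cv2.imwrite('pics/rect.png',np.hstack(out)[:,:1000][:, :])
w=np.vstack([np.hstack(out[:2]),np.hstack(out[2:])]); cv2.imwrite('pics/rect.png',w)
E
```

```text
[[-0.909  0.418  0.   ]
 [ 0.418  0.909  0.   ]
 [-0.     0.    -1.   ]]Traceback (most recent call last):
  File "<stdin>", line 8, in <module>
  File "h.py", line 16, in rect
    g=np.arange(-h,h+s,s); M=np.array([[proj(n,(c[0]+x,c[1]+y,z)) for x in g] for y in g],np.float32)
                                        ~~~~^^^^^^^^^^^^^^^^^^^^^
  File "h.py", line 13, in proj
    i,R,t=cam(n); q=R@np.array(p,float)+t; return [i['fx']*q[0]/q[2]+i['cx'],i['fy']*q[1]/q[2]+i['cy']]
          ~~~^^^
  File "h.py", line 4, in cam
    i=env.camera_info(n); R=cv2.Rodrigues(np.array(i['rvec'],float))[0]; return i,R,np.array(i['tvec'],float).ravel()
ValueError: time passes only in moves, steps and waits
```

Cache the calibration.

```bash
sed -i 's/^def cam(n)/import functools\n@functools.cache\ndef cam(n)/' h.py
cat > m1.py <<'E'
from h import *
out=[]
for n in('top','scene'):
    D=np.load(n+'0.npz'); pc=cloud(n,D['d'])
    im=D['im']
    v=rect(n,im,(612,-285),110,25); g=v.min(2)
    t=cv2.threshold(g,0,255,cv2.THRESH_OTSU)[0]
    print(n,'handle',t,blob(g>t,(612,-285),25)); out.append(cv2.resize(v,(250,250)))
    v=rect(n,im,(564.5,120),90,80); g=cv2.cvtColor(v,6); med=np.median(g)
    print(n,'groove',med,blob(g<med-22,(564.5,120),80)); out.append(cv2.resize(v,(250,250)))
    m=(pc[...,2]>20)&(pc[...,2]<130)&(pc[...,0]>640)&(pc[...,0]<780)&(pc[...,1]<-190)&(pc[...,1]>-420)
    print('others',pc[m].min(0).round(),pc[m].max(0).round(), pc[m].mean(0).round())
cv2.imwrite('pics/rect.png',np.vstack([np.hstack(out[:2]),np.hstack(out[2:])]))
E
python3 m1.py
```

```text
top handle 113.0 (((612.0, -288.5), (43.0, 50.0), 90.0), array([ 613.9351 , -294.64236], dtype=float32))
top groove 135.0 (((565.7788696289062, 121.49861907958984), (126.35885620117188, 11.966947555541992), 87.24750518798828), array([565.64417, 122.84294], dtype=float32))
others [ 640. -326.   21.] [ 714. -254.  109.] [ 681. -273.   76.]
scene handle 125.0 (((612.0, -285.0), (50.0, 50.0), 90.0), array([ 607.0423 , -288.92322], dtype=float32))
scene groove 134.0 (((567.0375366210938, 119.02324676513672), (131.23646545410156, 16.92833709716797), 87.12163543701172), array([567.26654, 120.08295], dtype=float32))
others [ 640. -329.   21.] [ 722. -250.  112.] [ 684. -275.   64.]
```

View pics/rect.png

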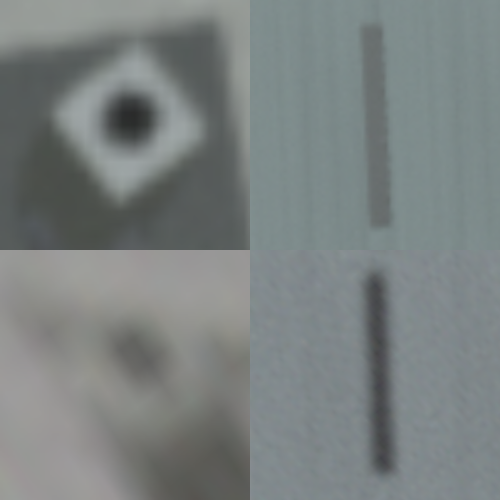

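Measured: probe axis ≈ (612.5, −285.3), with its handle faces at about 51° and −39°. The groove centre is ≈ (565.3, 120.2) along about 87.4°, and its size in the view agrees with 130 × 14 mm. Both camera estimates agree to about 3 mm. Now moving above the probe with the jaw axis at 141°.

Call:
{"method": "step_arm", "body": {
  "steps": [
    {"dx": -20.9, "dy": -45.5, "grip": 85},
    {"dx": -20.9, "dy": -45.5},
    {"dx": -20.9, "dy": -45.5},
    {"dx": -20.9, "dy": -45.5},
    {"dx": -42.3, "dy": -24.8},
    {"dx": -42.3, "dy": -24.8},
    {"dx": -42.3, "dy": -24.8},
    {"dx": -42.3, "dy": -24.8},
    {"dx": -42.3, "dy": -24.8},
    {"dx": -42.3, "dy": -24.8},
    {"dx": -42.3, "dy": -24.8},
    {"dx": -42.3, "dy": -24.8},
    {"dx": -42.3, "dy": -24.8},
    {"dx": -42.3, "dy": -24.8},
    {"dx": -42.3, "dy": -24.8},
    {"dx": -42.3, "dy": -24.8},
    {"dx": -42.3, "dy": -24.8},
    {"dx": -42.3, "dy": -24.8}
  ]
}}

```text
$.steps[0]: bad value
```

Call:
{"method": "step_arm", "body": {
  "steps": [
    {"spin": -9.5},
    {"spin": -9.5},
    {"spin": -9.5},
    {"spin": -9.5},
    {"spin": -9.5},
    {"spin": -9.5},
    {"spin": -9.5},
    {"spin": -9.2},
    {"dz": 0}
  ]
}}

```text
$.steps[0]: bad value
```

Call:
{"method": "step_arm", "body": {
  "steps": [
    {"grip": 85, "dx": -20.9, "dy": -45.5, "dz": 0, "spin": 0},
    {"grip": 85, "dx": -20.9, "dy": -45.5, "dz": 0, "spin": 0},
    {"grip": 85, "dx": -20.9, "dy": -45.5, "dz": 0, "spin": 0},
    {"grip": 85, "dx": -20.9, "dy": -45.5, "dz": 0, "spin": 0}
  ]
}}

```text
t: 1.3
position: [219.0, 275.3, 226.2]
eef_rot: [0.67, 3.069, 0.001]
ft_force: [0.7, 0.2, 0.1]
gripper_width: 0.994
```

Call:
{"method": "step_arm", "body": {
  "steps": [
    {"grip": 85, "dx": -42.3, "dy": -24.8, "dz": 0, "spin": 0},
    {"grip": 85, "dx": -42.3, "dy": -24.8, "dz": 0, "spin": 0},
    {"grip": 85, "dx": -42.3, "dy": -24.8, "dz": 0, "spin": 0},
    {"grip": 85, "dx": -42.3, "dy": -24.8, "dz": 0, "spin": 0},
    {"grip": 85, "dx": -42.3, "dy": -24.8, "dz": 0, "spin": 0},
    {"grip": 85, "dx": -42.3, "dy": -24.8, "dz": 0, "spin": 0},
    {"grip": 85, "dx": -42.3, "dy": -24.8, "dz": 0, "spin": 0},
    {"grip": 85, "dx": -42.3, "dy": -24.8, "dz": 0, "spin": 0},
    {"grip": 85, "dx": -42.3, "dy": -24.8, "dz": 0, "spin": 0},
    {"grip": 85, "dx": -42.3, "dy": -24.8, "dz": 0, "spin": 0},
    {"grip": 85, "dx": -42.3, "dy": -24.8, "dz": 0, "spin": 0},
    {"grip": 85, "dx": -42.3, "dy": -24.8, "dz": 0, "spin": 0},
    {"grip": 85, "dx": -42.3, "dy": -24.8, "dz": 0, "spin": 0},
    {"grip": 85, "dx": -42.3, "dy": -24.8, "dz": 0, "spin": 0}
  ]
}}

```text
t: 3.05
position: [613.1, -287.4, 226.0]
eef_rot: [0.672, 3.069, 0.0]
ft_force: [0.8, 0.3, 0.9]
gripper_width: 0.995
```

Call:
{"method": "step_arm", "body": {
  "steps": [
    {"grip": 70, "dx": 0, "dy": 0, "dz": 0, "spin": -9.5},
    {"grip": 70, "dx": 0, "dy": 0, "dz": 0, "spin": -9.5},
    {"grip": 70, "dx": 0, "dy": 0, "dz": 0, "spin": -9.5},
    {"grip": 70, "dx": 0, "dy": 0, "dz": 0, "spin": -9.5},
    {"grip": 70, "dx": 0, "dy": 0, "dz": 0, "spin": -9.5},
    {"grip": 70, "dx": 0, "dy": 0, "dz": 0, "spin": -9.5},
    {"grip": 70, "dx": 0, "dy": 0, "dz": 0, "spin": -9.5},
    {"grip": 70, "dx": 0, "dy": 0, "dz": 0, "spin": -9.2},
    {"grip": 70, "dx": 0, "dy": 0, "dz": 0, "spin": 0}
  ]
}}

```text
t: 4.18
position: [612.3, -286.0, 226.0]
eef_rot: [1.35, -2.837, -0.0]
ft_force: [0.1, 0.3, 1.0]
gripper_width: 0.821
```

```bash
cat > st.py <<'E'
from h import *
from scipy.spatial.transform import Rotation as Ro
o=env.observe(); R=Ro.from_rotvec(o['eef_rot']).as_matrix()
print('t',o['t'],o['position'].round(2),'F',o['ft_force'].round(2),'M',o['moment'].round(2),'w',round(o['gripper_width']*85.4,1))
print('tx',R[:2,0].round(4),'ty',R[:2,1].round(4),'yaw_y',np.degrees(np.arctan2(R[1,1],R[0,1])).round(2),'z',R[:,2].round(4),'q6',o['qpos'][5].round(2))
def to(x,y):
    d=np.array([x,y])-o['position'][:2]; print('to',x,y,': dx %.1f dy %.1f'%(d@R[:2,0],d@R[:2,1]))
E
python3 -c "
from st import *
to(612.5,-285.3)"
```

```text
t 4.175 [ 612.31 -286.05  225.97] F [0.07 0.26 1.01] M [ 0.03  0.06 -0.02] w 70.1
tx [-0.6306 -0.7761] ty [-0.7761  0.6306] yaw_y 140.91 z [-2.e-04  1.e-04 -1.e+00] q6 -1.33
to 612.5 -285.3 : dx -0.7 dy 0.3
```

Call:
{"method": "step_arm", "body": {
  "steps": [
    {"grip": 70, "dx": -0.7, "dy": 0.3, "dz": 35, "spin": 0},
    {"grip": 70, "dx": 0, "dy": 0, "dz": 35, "spin": 0},
    {"grip": 70, "dx": 0, "dy": 0, "dz": 32, "spin": 0},
    {"grip": 70, "dx": 0, "dy": 0, "dz": 20, "spin": 0},
    {"grip": 70, "dx": 0, "dy": 0, "dz": 12, "spin": 0},
    {"grip": 70, "dx": 0, "dy": 0, "dz": 0, "spin": 0}
  ]
}}

```text
t: 4.92
position: [612.0, -285.1, 91.4]
eef_rot: [1.351, -2.835, -0.002]
ft_force: [0.0, -1.0, -0.1]
gripper_width: 0.818
```

Call:
{"method": "step_arm", "body": {
  "steps": [
    {"grip": 40, "dx": 0, "dy": 0, "dz": 0, "spin": 0},
    {"grip": 40, "dx": 0, "dy": 0, "dz": 0, "spin": 0},
    {"grip": 20, "dx": 0, "dy": 0, "dz": 0, "spin": 0},
    {"grip": 20, "dx": 0, "dy": 0, "dz": 0, "spin": 0},
    {"grip": 15, "dx": 0, "dy": 0, "dz": 0, "spin": 0},
    {"grip": 15, "dx": 0, "dy": 0, "dz": 0, "spin": 0}
  ]
}}

```text
t: 5.68
position: [613.3, -285.7, 93.2]
eef_rot: [-1.352, 2.834, -0.003]
ft_force: [-0.5, -1.2, 5.5]
gripper_width: 0.261
```

```bash
python3 st.py
```

```text
t 5.675 [ 613.25 -285.72   93.2 ] F [-0.53 -1.19  5.51] M [ 0.   -0.01  0.  ] w 22.3
tx [-0.6292 -0.7773] ty [-0.7773  0.6292] yaw_y 141.01 z [ 0.0019 -0.001  -1.    ] q6 -1.33
```

Call:
{"method": "step_arm", "body": {
  "steps": [
    {"grip": 15, "dx": 0, "dy": 0, "dz": -6, "spin": 0},
    {"grip": 15, "dx": 0, "dy": 0, "dz": -15, "spin": 0},
    {"grip": 15, "dx": 0, "dy": 0, "dz": -20, "spin": 0},
    {"grip": 15, "dx": 0, "dy": 0, "dz": -25, "spin": 0},
    {"grip": 15, "dx": 0, "dy": 0, "dz": -30, "spin": 0},
    {"grip": 15, "dx": 0, "dy": 0, "dz": -25, "spin": 0},
    {"grip": 15, "dx": 0, "dy": 0, "dz": -10, "spin": 0},
    {"grip": 15, "dx": 0, "dy": 0, "dz": 0, "spin": 0}
  ]
}}

```text
t: 6.68
position: [612.7, -285.4, 223.7]
eef_rot: [-1.353, 2.835, -0.001]
ft_force: [-0.4, 0.2, -1.3]
gripper_width: 0.257
```

Run:
```python
from st import *
D={}
for n in('scene','top'):
    im,d=env.camera(n); D[n]=im; np.savez(f'{n}1.npz',im=im,d=d)
p=proj('scene',[613,-285,150]); u,v=map(int,p)
a=cv2.resize(D['scene'][max(0,v-60):v+60,u-60:u+60],(480,480),interpolation=2)
cv2.imwrite('pics/held.png',a); print(p)
```

```text
t 6.675 [ 612.72 -285.39  223.71] F [-0.44  0.16 -1.29] M [-0.05  0.04  0.01] w 21.9
tx [-0.6291 -0.7773] ty [-0.7773  0.6291] yaw_y 141.02 z [ 9.e-04 -4.e-04 -1.e+00] q6 -1.33
[np.float64(184.23568007977957), np.float64(137.45951836395153)]
```

View pics/held.png

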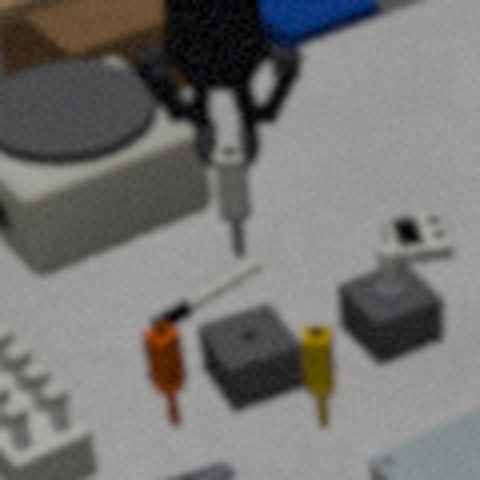

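Held and upright, with the tip at crop (239,254) and the handle top near (230,152), but the grip looks high on the handle. I'll check the probe's height from projections.

Run:
```python
from st import *
u0,v0=184-60,137-60
for z in(199,217.7,223.7,135.7,240.7,110):
    p=proj('scene',[612.7,-285.4,z]); print(z,[(p[0]-u0)*4,(p[1]-v0)*4])
for n in('scene','top'):
    pc=cloud(n,np.load(n+'1.npz')['d']); m=(np.hypot(pc[...,0]-612.7,pc[...,1]+285.4)<30)&(pc[...,2]>90)&(pc[...,2]<240)
    q=pc[m]; 
    for z in range(90,240,10):
        s=q[abs(q[:,2]-z)<5]
        if len(s)>3: print(n,z,len(s),s.mean(0).round(1),np.ptp(s,0).round(1)[:2])
```

```text
t 6.775 [ 611.9  -285.01  221.95] F [ 0.07  0.09 -1.54] M [0.02 0.   0.05] w 22.1
tx [-0.6291 -0.7773] ty [-0.7773  0.6291] yaw_y 141.02 z [-1.9e-03  9.0e-04 -1.0e+00] q6 -1.33
199 [np.float64(235.40278216615684), np.float64(193.213649223189)]
217.7 [np.float64(233.20446112730212), np.float64(174.2160654243172)]
223.7 [np.float64(232.49107520914436), np.float64(168.0510838217229)]
135.7 [np.float64(242.5734784639228), np.float64(255.18180646924543)]
240.7 [np.float64(230.44818530807856), np.float64(150.39671423629335)]
110 [np.float64(245.371160100971), np.float64(279.3589809596806)]
scene 140 5 [ 618.8 -286.5  141.1] [5.6 7.9]
scene 150 7 [ 616.7 -285.2  149.3] [6.4 7.1]
scene 160 6 [ 617.2 -286.8  157.6] [8.5 7. ]
scene 170 8 [ 618.8 -286.3  169.7] [6.6 8.5]
scene 180 8 [ 617.3 -284.2  181.8] [27.2 16.5]
scene 190 20 [ 621.7 -278.5  190.3] [24.5 16.5]
scene 200 19 [ 621.6 -278.4  200.7] [28.9 14.5]
scene 210 24 [ 619.8 -279.4  209.9] [30.3 18.6]
scene 220 19 [ 622.5 -277.9  220.3] [21.7 15.2]
scene 230 27 [ 622.4 -279.3  230.5] [33.7 20.8]
top 150 4 [ 610.1 -281.3  149.7] [4.9 2. ]
top 180 6 [ 608.7 -275.3  181.7] [20.7  5.9]
top 190 15 [ 612.9 -274.2  189.6] [22.3 11.7]
top 200 11 [ 610.8 -272.9  200. ] [17.7  8.8]
top 210 11 [ 615.  -272.9  209.7] [18.6 12.5]
top 220 8 [ 616.1 -273.6  220.5] [16.8 10.1]
top 230 10 [ 617.1 -274.8  231.2] [29.2 19.7]
```

Tip and handle-top projections match a tip 88 mm below the TCP, so the grasp is as planned. Now over to the groove's −y end, at height, aligned to the groove.

Call:
{"method": "step_arm", "body": {
  "steps": [
    {"grip": 15, "dx": -15, "dy": 16, "dz": 0, "spin": 0},
    {"grip": 15, "dx": -27, "dy": 29, "dz": 0, "spin": 0},
    {"grip": 15, "dx": -31, "dy": 33, "dz": 0, "spin": 0},
    {"grip": 15, "dx": -31, "dy": 33, "dz": 0, "spin": 0},
    {"grip": 15, "dx": -31, "dy": 33, "dz": 0, "spin": 0},
    {"grip": 15, "dx": -31, "dy": 33, "dz": 0, "spin": 0},
    {"grip": 15, "dx": -31, "dy": 33, "dz": 0, "spin": 0},
    {"grip": 15, "dx": -27, "dy": 29, "dz": 0, "spin": 0},
    {"grip": 15, "dx": -20.7, "dy": 22, "dz": 0, "spin": 0},
    {"grip": 15, "dx": 0, "dy": 0, "dz": 0, "spin": 9},
    {"grip": 15, "dx": 0, "dy": 0, "dz": 0, "spin": 9},
    {"grip": 15, "dx": 0, "dy": 0, "dz": 0, "spin": 9},
    {"grip": 15, "dx": 0, "dy": 0, "dz": 0, "spin": 9},
    {"grip": 15, "dx": 0, "dy": 0, "dz": 0, "spin": 9},
    {"grip": 15, "dx": 0, "dy": 0, "dz": 0, "spin": 8.6},
    {"grip": 15, "dx": 0, "dy": 0, "dz": 0, "spin": 0}
  ]
}}

```text
t: 8.78
position: [562.7, 69.0, 221.8]
eef_rot: [-0.068, -3.138, 0.001]
ft_force: [0.5, 0.1, -1.1]
gripper_width: 0.264
```

```bash
python3 -c "
from st import *
to(562.9,69.4)"
```

```text
t 8.775 [562.68  69.01 221.84] F [ 0.52  0.05 -1.1 ] M [ 0.02 -0.03  0.05] w 22.5
tx [-0.9991  0.0433] ty [0.0433 0.9991] yaw_y 87.52 z [-2.5e-03 -3.0e-04 -1.0e+00] q6 0.17
to 562.9 69.4 : dx -0.2 dy 0.4
```

Call:
{"method": "step_arm", "body": {
  "steps": [
    {"grip": 15, "dx": 0, "dy": 0, "dz": 15, "spin": 0},
    {"grip": 15, "dx": 0, "dy": 0, "dz": 12, "spin": 0},
    {"grip": 15, "dx": 0, "dy": 0, "dz": 8, "spin": 0},
    {"grip": 15, "dx": 0, "dy": 0, "dz": 3, "spin": 0},
    {"grip": 15, "dx": 0, "dy": 0, "dz": 0, "spin": 0},
    {"grip": 15, "dx": 0, "dy": 0, "dz": 0, "spin": 0}
  ]
}}

```text
t: 9.52
position: [563.9, 69.1, 185.6]
eef_rot: [0.071, 3.14, 0.0]
ft_force: [-0.0, -0.9, -0.9]
gripper_width: 0.261
```

Run:
```python
from st import *
im,d=env.camera('scene'); im2,d2=env.camera('top')
p=proj('scene',[563,69,96]); u,v=map(int,p)
a=cv2.resize(im[v-40:v+40,u-40:u+40],(560,560),interpolation=2); cv2.imwrite('pics/tip.png',a)
f=lambda q:[round((q[0]-u+40)*7),round((q[1]-v+40)*7)]
x,y=env.observe()['position'][:2]; z=env.observe()['position'][2]-88
print('tip expect',f(proj('scene',[x,y,z])))
g=np.array([.0454,.999]);c=np.array([565.3,121.3]);nn=np.array([.999,-.0454])
for s in(-65,-52,0): print(s,'groove edges/mid at z90',[f(proj('scene',[*(c+g*s+nn*k),90])) for k in(-7,0,7)],'floor mid',f(proj('scene',[*(c+g*s),87])))
```

```text
t 9.525 [563.93  69.15 185.55] F [-0.01 -0.88 -0.93] M [-0.07  0.01  0.01] w 22.3
tx [-0.999  0.045] ty [0.045 0.999] yaw_y 87.42 z [ 9.e-04  1.e-04 -1.e+00] q6 0.17
tip expect [285, 282]
-65 groove edges/mid at z90 [[281, 271], [269, 277], [256, 284]] floor mid [269, 282]
-52 groove edges/mid at z90 [[299, 287], [286, 294], [274, 300]] floor mid [286, 299]
0 groove edges/mid at z90 [[372, 355], [359, 362], [346, 369]] floor mid [359, 367]
```

View pics/tip.png

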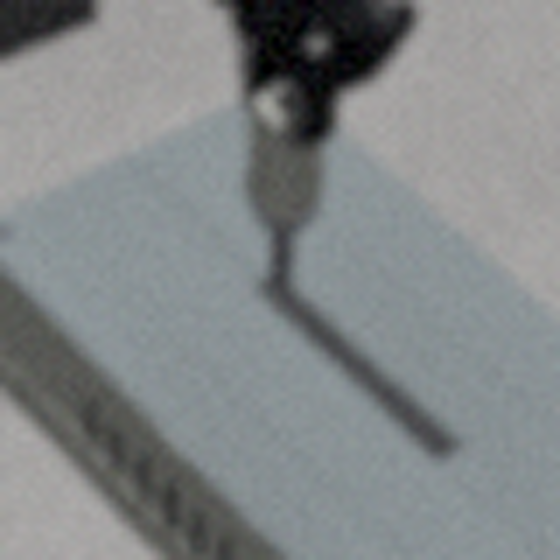

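The stem comes down at crop column about 284 with the tip near (284,283). The groove runs from (268,288) to (445,448). I'll measure the offset numerically in this view.

Run:
```python
from st import *
im,d=env.camera('scene'); np.savez('scene2.npz',im=im,d=d); o=env.observe(); P=o['position']; print(P)
g=cv2.cvtColor(im,6).astype(float)
# stem axis: darkness centroid per row
for z in(112,116,120,124,128):
    u,v=proj('scene',[P[0],P[1],z]); r=int(round(v)); c=np.arange(int(u)-7,int(u)+9)
    w=np.clip(np.median(g[r,c])-5-g[r,c],0,None); print('stem z',z,'pred u',round(u,2),'obs',round((w*c).sum()/w.sum(),2), g[r,c].astype(int))
G=np.array([.0454,.999]);C=np.array([565.3,121.3]);N=np.array([.999,-.0454])
ks=np.arange(-20,20.1,.5)
for s0 in range(-30,60,15):
    pr=np.mean([[cv2.getRectSubPix(im[...,1],(1,1),tuple(map(float,proj('scene',[*(C+G*s+N*k),90]))))[0,0] for k in ks] for s in np.arange(s0,s0+14,2)],0).astype(float)
    w=np.clip(np.median(pr)-8-pr,0,None); print('groove s',s0,'k centroid',round((w*ks).sum()/w.sum(),2),'half-depth span',ks[w>w.max()/2][[0,-1]])
```

```text
t 9.625 [563.91  69.14 185.6 ] F [ 0.76 -0.02 -1.48] M [0.03 0.07 0.01] w 22.0
tx [-0.999  0.045] ty [0.045 0.999] yaw_y 87.42 z [ 1.e-03  1.e-04 -1.e+00] q6 0.17
[563.86094791  69.15005053 185.54103925]
stem z 112 pred u 261.8 obs 260.73 [142 142 146 146 138 117  78  71 102 130 137 147 142 143 144 147]
stem z 116 pred u 261.83 obs 260.85 [141 143 141 144 141 117  78  67  90 126 142 141 143 142 142 141]
stem z 120 pred u 261.86 obs 260.89 [144 144 143 144 137 116  80  71  92 121 143 146 142 144 144 141]
stem z 124 pred u 261.89 obs 260.9 [140 150 147 148 139 115  81  68  91 120 139 147 144 144 144 145]
stem z 128 pred u 261.92 obs 260.94 [144 143 149 144 135 110  74  67  86 111 135 142 146 141 142 140]
groove s -30 k centroid 2.18 half-depth span [-3.   7.5]
groove s -15 k centroid 2.15 half-depth span [-2.5  7. ]
groove s 0 k centroid 2.01 half-depth span [-3.  7.]
groove s 15 k centroid 1.84 half-depth span [-3.5  7. ]
groove s 30 k centroid 2.11 half-depth span [-3.5  7.5]
groove s 45 k centroid 2.19 half-depth span [-3.   7.5]
```

Scene offsets: the stem sits about 1 px left of its prediction, so the tip is about 1–3 mm to the +x side of the groove line. I shift 2 mm toward −x and feel down gently.

Call:
{"method": "step_arm", "body": {
  "steps": [
    {"grip": 15, "dx": 2, "dy": 0, "dz": 3, "spin": 0},
    {"grip": 15, "dx": 0, "dy": 0, "dz": 2, "spin": 0},
    {"grip": 15, "dx": 0, "dy": 0, "dz": 1, "spin": 0},
    {"grip": 15, "dx": 0, "dy": 0, "dz": 0, "spin": 0}
  ]
}}

```text
t: 10.18
position: [561.5, 69.2, 179.0]
eef_rot: [-0.071, -3.141, 0.0]
ft_force: [0.3, -0.2, -0.5]
gripper_width: 0.259
```

Call:
{"method": "step_arm", "body": {
  "steps": [
    {"grip": 15, "dx": 0, "dy": 0, "dz": 1, "spin": 0},
    {"grip": 15, "dx": 0, "dy": 0, "dz": 0.7, "spin": 0},
    {"grip": 15, "dx": 0, "dy": 0, "dz": 0, "spin": 0}
  ]
}}

```text
t: 10.55
position: [561.5, 69.2, 177.3]
eef_rot: [-0.071, -3.141, 0.0]
ft_force: [-0.8, -0.5, -0.9]
gripper_width: 0.261
```

Call:
{"method": "step_arm", "body": {
  "steps": [
    {"grip": 15, "dx": 0, "dy": 0, "dz": 0.8, "spin": 0},
    {"grip": 15, "dx": 0, "dy": 0, "dz": 0, "spin": 0}
  ]
}}

```text
t: 10.8
position: [561.5, 69.2, 176.5]
eef_rot: [-0.071, -3.141, 0.0]
ft_force: [0.2, -0.8, -1.1]
gripper_width: 0.262
```

Call:
{"method": "step_arm", "body": {
  "steps": [
    {"grip": 15, "dx": 0, "dy": 0, "dz": 0.7, "spin": 0},
    {"grip": 15, "dx": 0, "dy": 0, "dz": 0, "spin": 0}
  ]
}}

```text
t: 11.05
position: [561.5, 69.2, 175.8]
eef_rot: [-0.071, -3.141, 0.0]
ft_force: [0.1, 0.3, -2.1]
gripper_width: 0.266
```

Call:
{"method": "step_arm", "body": {
  "steps": [
    {"grip": 15, "dx": 0, "dy": 0, "dz": 0.5, "spin": 0},
    {"grip": 15, "dx": 0, "dy": 0, "dz": 0, "spin": 0}
  ]
}}

```text
t: 11.3
position: [561.5, 69.2, 175.4]
eef_rot: [-0.071, -3.141, 0.0]
ft_force: [1.0, -0.1, -1.6]
gripper_width: 0.262
```

Call:
{"method": "step_arm", "body": {
  "steps": [
    {"grip": 15, "dx": 0, "dy": 0, "dz": 0.5, "spin": 0},
    {"grip": 15, "dx": 0, "dy": 0, "dz": 0, "spin": 0}
  ]
}}

```text
t: 11.55
position: [561.7, 69.2, 175.1]
eef_rot: [0.071, 3.14, 0.0]
ft_force: [0.3, -0.4, 0.6]
gripper_width: 0.257
```

Call:
{"method": "step_arm", "body": {
  "steps": [
    {"grip": 15, "dx": 0, "dy": 0, "dz": 0.5, "spin": 0},
    {"grip": 15, "dx": 0, "dy": 0, "dz": 0, "spin": 0}
  ]
}}

```text
t: 11.8
position: [561.9, 69.2, 175.0]
eef_rot: [0.071, 3.14, 0.0]
ft_force: [-0.8, -1.7, 3.0]
gripper_width: 0.263
```

Floor contact at TCP z 175, so the tip is at 87, which is the groove floor rather than the plate. I feel for both walls to centre it laterally, under about 4 N.

Call:
{"method": "step_arm", "body": {
  "steps": [
    {"grip": 15, "dx": 1, "dy": 0, "dz": -0.2, "spin": 0},
    {"grip": 15, "dx": 1, "dy": 0, "dz": 0, "spin": 0},
    {"grip": 15, "dx": 0, "dy": 0, "dz": 0, "spin": 0}
  ]
}}

```text
t: 12.18
position: [560.5, 69.3, 175.0]
eef_rot: [0.071, 3.139, 0.0]
ft_force: [1.8, -0.2, 2.8]
gripper_width: 0.26
```

Call:
{"method": "step_arm", "body": {
  "steps": [
    {"grip": 15, "dx": 1, "dy": 0, "dz": 0, "spin": 0},
    {"grip": 15, "dx": 0, "dy": 0, "dz": 0, "spin": 0}
  ]
}}

```text
t: 12.42
position: [559.4, 69.3, 175.0]
eef_rot: [0.071, 3.139, 0.0]
ft_force: [2.1, -0.8, 3.2]
gripper_width: 0.258
```

Call:
{"method": "step_arm", "body": {
  "steps": [
    {"grip": 15, "dx": 1, "dy": 0, "dz": 0, "spin": 0},
    {"grip": 15, "dx": 0, "dy": 0, "dz": 0, "spin": 0}
  ]
}}

```text
t: 12.68
position: [558.2, 69.4, 175.0]
eef_rot: [0.071, 3.139, 0.0]
ft_force: [3.9, -0.3, 4.2]
gripper_width: 0.257
```

Call:
{"method": "step_arm", "body": {
  "steps": [
    {"grip": 15, "dx": 1, "dy": 0, "dz": 0, "spin": 0},
    {"grip": 15, "dx": 0, "dy": 0, "dz": 0, "spin": 0}
  ]
}}

```text
t: 12.92
position: [557.2, 69.5, 174.9]
eef_rot: [0.071, 3.139, 0.0]
ft_force: [4.2, -0.3, 4.0]
gripper_width: 0.262
```

Call:
{"method": "step_arm", "body": {
  "steps": [
    {"grip": 15, "dx": -1.5, "dy": 0, "dz": 0, "spin": 0},
    {"grip": 15, "dx": -1.5, "dy": 0, "dz": 0, "spin": 0},
    {"grip": 15, "dx": 0, "dy": 0, "dz": 0, "spin": 0}
  ]
}}

```text
t: 13.3
position: [558.8, 69.4, 174.9]
eef_rot: [-0.071, -3.139, -0.001]
ft_force: [2.0, 0.4, 7.9]
gripper_width: 0.259
```

```bash
python3 st.py
```

```text
t 13.3 [558.82  69.4  174.91] F [2.05 0.37 7.92] M [ 0.02 -0.52  0.03] w 22.1
tx [-0.999  0.045] ty [0.045 0.999] yaw_y 87.42 z [-1.3e-03  4.0e-04 -1.0e+00] q6 0.17
```

Call:
{"method": "step_arm", "body": {
  "steps": [
    {"grip": 15, "dx": -1.5, "dy": 0, "dz": 0, "spin": 0},
    {"grip": 15, "dx": -1.5, "dy": 0, "dz": 0, "spin": 0},
    {"grip": 15, "dx": 0, "dy": 0, "dz": 0, "spin": 0}
  ]
}}

```text
t: 13.68
position: [560.4, 69.3, 174.8]
eef_rot: [-0.07, -3.137, -0.001]
ft_force: [-1.5, 1.2, 9.8]
gripper_width: 0.26
```

Call:
{"method": "step_arm", "body": {
  "steps": [
    {"grip": 15, "dx": -1, "dy": 0, "dz": 0, "spin": 0},
    {"grip": 15, "dx": 0, "dy": 0, "dz": 0, "spin": 0}
  ]
}}

```text
t: 13.92
position: [561.0, 69.3, 174.8]
eef_rot: [-0.07, -3.136, -0.001]
ft_force: [-1.0, 0.3, 9.5]
gripper_width: 0.26
```

Forces in z went up oddly, so I lift off and look for probe tilt in the grip.

Call:
{"method": "step_arm", "body": {
  "steps": [
    {"grip": 15, "dx": 0, "dy": 0, "dz": -4, "spin": 0},
    {"grip": 15, "dx": 0, "dy": 0, "dz": -4, "spin": 0},
    {"grip": 15, "dx": 0, "dy": 0, "dz": 0, "spin": 0},
    {"grip": 15, "dx": 0, "dy": 0, "dz": 0, "spin": 0}
  ]
}}

```text
t: 14.42
position: [563.1, 69.1, 182.1]
eef_rot: [-0.071, -3.139, 0.0]
ft_force: [0.3, 0.3, -1.0]
gripper_width: 0.263
```

```bash
cat > tilt.py <<'E'
from st import *
import sys
im,d=env.camera('scene'); P=env.observe()['position']; g=cv2.cvtColor(im,6).astype(float)
tz=P[2]-88
for h in(8,14,20,26,32,38,43):
    u,v=proj('scene',[P[0],P[1],tz+h]); r=int(round(v)); c=np.arange(int(u)-7,int(u)+9)
    L=cv2.getRectSubPix(im[...,1],(17,1),(float(u),float(v)))[0].astype(float); w=np.clip(np.median(L)-8-L,0,None)
    print('h',h,'pred u %.2f'%u,'obs-pred %.2f'%((w*np.arange(-8,9)).sum()/w.sum()))
u,v=map(int,proj('scene',[*P[:2],tz+15])); cv2.imwrite(sys.argv[1],cv2.resize(im[v-40:v+40,u-40:u+40],(560,560),interpolation=2))
E
python3 tilt.py pics/tip2.png
```

```text
t 14.425 [563.06  69.06 182.06] F [ 0.28  0.32 -1.04] M [ 0.    0.04 -0.02] w 22.4
tx [-0.999   0.0451] ty [0.0451 0.999 ] yaw_y 87.42 z [-1.4e-03 -1.0e-04 -1.0e+00] q6 0.17
h 8 pred u 261.89 obs-pred -1.43
h 14 pred u 261.94 obs-pred -1.12
h 20 pred u 261.98 obs-pred -1.01
h 26 pred u 262.03 obs-pred -0.91
h 32 pred u 262.08 obs-pred -0.95
h 38 pred u 262.12 obs-pred -0.80
h 43 pred u 262.16 obs-pred -0.86
```

View pics/tip2.png

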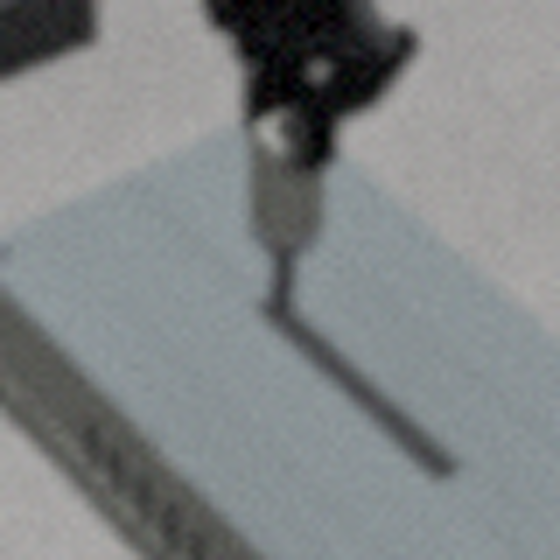

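The probe is still upright to within about 1°. The force build-up comes from the arm's controller slowly making up a steady z error while in contact. I redo the wall feel at 1 mm above the floor, where there is no friction.

Call:
{"method": "step_arm", "body": {
  "steps": [
    {"grip": 15, "dx": 2, "dy": 0, "dz": 0, "spin": 0},
    {"grip": 15, "dx": 0, "dy": 0, "dz": 3, "spin": 0},
    {"grip": 15, "dx": 0, "dy": 0, "dz": 2, "spin": 0},
    {"grip": 15, "dx": 0, "dy": 0, "dz": 1, "spin": 0},
    {"grip": 15, "dx": 0, "dy": 0, "dz": 0, "spin": 0}
  ]
}}

```text
t: 15.1
position: [561.5, 69.2, 176.5]
eef_rot: [-0.071, -3.141, 0.0]
ft_force: [0.3, -1.2, -0.9]
gripper_width: 0.263
```

Call:
{"method": "step_arm", "body": {
  "steps": [
    {"grip": 15, "dx": -1, "dy": 0, "dz": 0, "spin": 0},
    {"grip": 15, "dx": -1, "dy": 0, "dz": 0, "spin": 0},
    {"grip": 15, "dx": 0, "dy": 0, "dz": 0, "spin": 0}
  ]
}}

```text
t: 15.48
position: [563.7, 69.1, 176.6]
eef_rot: [0.071, 3.141, 0.0]
ft_force: [-0.3, -0.2, -0.9]
gripper_width: 0.263
```

Call:
{"method": "step_arm", "body": {
  "steps": [
    {"grip": 15, "dx": -1, "dy": 0, "dz": 0, "spin": 0},
    {"grip": 15, "dx": 0, "dy": 0, "dz": 0, "spin": 0}
  ]
}}

```text
t: 15.72
position: [564.7, 69.1, 176.6]
eef_rot: [0.071, 3.141, -0.0]
ft_force: [0.4, 0.2, -1.4]
gripper_width: 0.258
```

Call:
{"method": "step_arm", "body": {
  "steps": [
    {"grip": 15, "dx": -1, "dy": 0, "dz": 0, "spin": 0},
    {"grip": 15, "dx": 0, "dy": 0, "dz": 0, "spin": 0}
  ]
}}

```text
t: 15.98
position: [565.6, 69.0, 176.6]
eef_rot: [0.071, 3.141, -0.0]
ft_force: [-0.5, 0.4, -1.5]
gripper_width: 0.261
```

Call:
{"method": "step_arm", "body": {
  "steps": [
    {"grip": 15, "dx": -1, "dy": 0, "dz": 0, "spin": 0},
    {"grip": 15, "dx": -1, "dy": 0, "dz": 0, "spin": 0},
    {"grip": 15, "dx": 0, "dy": 0, "dz": 0, "spin": 0}
  ]
}}

```text
t: 16.35
position: [567.3, 68.9, 176.5]
eef_rot: [-0.071, -3.14, -0.0]
ft_force: [-0.8, -0.6, -1.4]
gripper_width: 0.261
```

```bash
python3 st.py
```

```text
t 16.35 [567.31  68.94 176.51] F [-0.81 -0.62 -1.37] M [ 0.03  0.26 -0.02] w 22.3
tx [-0.999   0.0451] ty [0.0451 0.999 ] yaw_y 87.42 z [-6.e-04  0.e+00 -1.e+00] q6 0.17
```

Call:
{"method": "step_arm", "body": {
  "steps": [
    {"grip": 15, "dx": -1, "dy": 0, "dz": 0, "spin": 0},
    {"grip": 15, "dx": 0, "dy": 0, "dz": 0, "spin": 0}
  ]
}}

```text
t: 16.6
position: [568.1, 68.9, 176.5]
eef_rot: [-0.071, -3.14, -0.0]
ft_force: [-2.5, -0.1, -0.7]
gripper_width: 0.26
```

```bash
python3 st.py
```

```text
t 16.6 [568.06  68.9  176.47] F [-2.47 -0.13 -0.68] M [ 0.04  0.55 -0.01] w 22.2
tx [-0.999   0.0451] ty [0.0451 0.999 ] yaw_y 87.42 z [-1.1e-03  1.0e-04 -1.0e+00] q6 0.17
```

The +x wall touches at about 567. Now the −x wall.

Call:
{"method": "step_arm", "body": {
  "steps": [
    {"grip": 15, "dx": 2.5, "dy": 0, "dz": 0, "spin": 0},
    {"grip": 15, "dx": 2.5, "dy": 0, "dz": 0, "spin": 0},
    {"grip": 15, "dx": 2, "dy": 0, "dz": 0, "spin": 0},
    {"grip": 15, "dx": 1, "dy": 0, "dz": 0, "spin": 0},
    {"grip": 15, "dx": 0.6, "dy": 0, "dz": 0, "spin": 0},
    {"grip": 15, "dx": 0, "dy": 0, "dz": 0, "spin": 0}
  ]
}}

```text
t: 17.35
position: [560.0, 69.2, 176.6]
eef_rot: [0.071, 3.141, -0.0]
ft_force: [-0.4, -0.3, -0.3]
gripper_width: 0.258
```

```bash
python3 st.py
```

```text
t 17.35 [560.01  69.24 176.65] F [-0.36 -0.31 -0.31] M [ 0.09 -0.04  0.06] w 22.0
tx [-0.999   0.0451] ty [0.0451 0.999 ] yaw_y 87.41 z [ 2.e-04 -0.e+00 -1.e+00] q6 0.17
```

Call:
{"method": "step_arm", "body": {
  "steps": [
    {"grip": 15, "dx": 0.8, "dy": 0, "dz": 0, "spin": 0},
    {"grip": 15, "dx": 0, "dy": 0, "dz": 0, "spin": 0}
  ]
}}

```text
t: 17.6
position: [559.2, 69.3, 176.6]
eef_rot: [-0.071, -3.141, 0.0]
ft_force: [-0.1, 0.5, -1.8]
gripper_width: 0.261
```

```bash
python3 st.py
```

```text
t 17.6 [559.17  69.31 176.58] F [-0.08  0.5  -1.85] M [ 0.03 -0.02  0.01] w 22.3
tx [-0.999   0.0451] ty [0.0451 0.999 ] yaw_y 87.42 z [-0. -0. -1.] q6 0.17
```

Call:
{"method": "step_arm", "body": {
  "steps": [
    {"grip": 15, "dx": 0.8, "dy": 0, "dz": 0, "spin": 0},
    {"grip": 15, "dx": 0, "dy": 0, "dz": 0, "spin": 0}
  ]
}}

```text
t: 17.85
position: [558.6, 69.3, 176.7]
eef_rot: [0.071, 3.14, -0.0]
ft_force: [0.9, 0.3, -1.9]
gripper_width: 0.261
```

```bash
python3 st.py
```

```text
t 17.85 [558.59  69.34 176.67] F [ 0.91  0.31 -1.94] M [-0.01 -0.25 -0.  ] w 22.3
tx [-0.999   0.0451] ty [0.0451 0.999 ] yaw_y 87.42 z [ 5.e-04 -0.e+00 -1.e+00] q6 0.17
```

Call:
{"method": "step_arm", "body": {
  "steps": [
    {"grip": 15, "dx": 0.8, "dy": 0, "dz": 0, "spin": 0},
    {"grip": 15, "dx": 0, "dy": 0, "dz": 0, "spin": 0}
  ]
}}

```text
t: 18.1
position: [558.0, 69.4, 176.7]
eef_rot: [0.071, 3.14, -0.0]
ft_force: [0.1, -0.1, -1.8]
gripper_width: 0.259
```

```bash
python3 st.py
```

```text
t 18.1 [557.99  69.37 176.72] F [ 0.15 -0.1  -1.84] M [-0.02 -0.47  0.05] w 22.1
tx [-0.999   0.0451] ty [0.0451 0.999 ] yaw_y 87.42 z [ 9.e-04 -1.e-04 -1.e+00] q6 0.17
```

The walls read equal moments at 567.3 and 558.6, so the groove centre at y=69 is x ≈ 562.95, which matches vision (562.9). Centre there, touch the floor and slide.

Call:
{"method": "step_arm", "body": {
  "steps": [
    {"grip": 15, "dx": -2.5, "dy": 0, "dz": 0, "spin": 0},
    {"grip": 15, "dx": -2.8, "dy": 0, "dz": 0, "spin": 0},
    {"grip": 15, "dx": 0, "dy": 0, "dz": 1, "spin": 0},
    {"grip": 15, "dx": 0, "dy": 0, "dz": 0.7, "spin": 0},
    {"grip": 15, "dx": 0, "dy": 0, "dz": 0.2, "spin": 0},
    {"grip": 15, "dx": 0, "dy": 0, "dz": 0, "spin": 0}
  ]
}}

```text
t: 18.85
position: [562.9, 69.1, 175.1]
eef_rot: [0.071, 3.14, -0.0]
ft_force: [-0.8, -0.1, 2.8]
gripper_width: 0.259
```

```bash
python3 st.py
```

```text
t 18.85 [562.91  69.13 175.06] F [-0.78 -0.07  2.78] M [-0.08  0.11  0.03] w 22.1
tx [-0.999  0.045] ty [0.045 0.999] yaw_y 87.42 z [ 5.e-04 -0.e+00 -1.e+00] q6 0.17
```

Call:
{"method": "step_arm", "body": {
  "steps": [
    {"grip": 15, "dx": 0, "dy": 1, "dz": 0, "spin": 0},
    {"grip": 15, "dx": 0, "dy": 1.5, "dz": 0, "spin": 0},
    {"grip": 15, "dx": 0, "dy": 1.5, "dz": 0, "spin": 0}
  ]
}}

```text
t: 19.23
position: [563.2, 72.4, 175.0]
eef_rot: [0.071, 3.14, -0.003]
ft_force: [-0.7, -3.0, 3.6]
gripper_width: 0.259
```

```bash
python3 st.py
```

```text
t 19.225 [563.23  72.42 174.97] F [-0.75 -2.99  3.55] M [-1.11  0.22 -0.06] w 22.1
tx [-0.999   0.0455] ty [0.0455 0.999 ] yaw_y 87.39 z [ 6.0e-04 -1.7e-03 -1.0e+00] q6 0.17
```

Call:
{"method": "step_arm", "body": {
  "steps": [
    {"grip": 15, "dx": 0, "dy": 1.5, "dz": 0, "spin": 0},
    {"grip": 15, "dx": 0, "dy": 1.5, "dz": 0, "spin": 0},
    {"grip": 15, "dx": 0, "dy": 1, "dz": 0, "spin": 0}
  ]
}}

```text
t: 19.6
position: [563.5, 76.9, 174.9]
eef_rot: [0.071, 3.14, -0.001]
ft_force: [-0.1, -5.5, 4.7]
gripper_width: 0.261
```

```bash
python3 st.py
```

```text
t 19.6 [563.51  76.88 174.94] F [-0.06 -5.51  4.69] M [-1.39  0.1   0.04] w 22.3
tx [-0.999   0.0452] ty [0.0452 0.999 ] yaw_y 87.41 z [ 7.e-04 -8.e-04 -1.e+00] q6 0.18
```

Call:
{"method": "step_arm", "body": {
  "steps": [
    {"grip": 15, "dx": 0, "dy": 1.5, "dz": 0, "spin": 0},
    {"grip": 15, "dx": 0, "dy": 1.5, "dz": 0, "spin": 0},
    {"grip": 15, "dx": 0, "dy": 1, "dz": 0, "spin": 0}
  ]
}}

```text
t: 19.98
position: [563.7, 80.9, 175.0]
eef_rot: [0.071, 3.14, -0.001]
ft_force: [-1.3, -4.2, 4.2]
gripper_width: 0.264
```

```bash
python3 st.py
```

```text
t 19.975 [563.69  80.9  174.95] F [-1.3  -4.16  4.24] M [-1.36  0.08  0.01] w 22.6
tx [-0.999   0.0451] ty [0.0451 0.999 ] yaw_y 87.41 z [ 7.e-04 -8.e-04 -1.e+00] q6 0.19
```

Call:
{"method": "step_arm", "body": {
  "steps": [
    {"grip": 15, "dx": 0, "dy": 1.5, "dz": 0, "spin": 0},
    {"grip": 15, "dx": 0, "dy": 1.5, "dz": 0, "spin": 0},
    {"grip": 15, "dx": 0, "dy": 1, "dz": 0, "spin": 0}
  ]
}}

```text
t: 20.35
position: [563.9, 84.9, 175.0]
eef_rot: [0.071, 3.14, -0.001]
ft_force: [0.5, -3.2, 5.6]
gripper_width: 0.26
```

Call:
{"method": "step_arm", "body": {
  "steps": [
    {"grip": 15, "dx": 0, "dy": 1.5, "dz": 0, "spin": 0},
    {"grip": 15, "dx": 0, "dy": 1.5, "dz": 0, "spin": 0},
    {"grip": 15, "dx": 0, "dy": 1, "dz": 0, "spin": 0}
  ]
}}

```text
t: 20.72
position: [564.0, 88.9, 174.9]
eef_rot: [0.071, 3.14, -0.001]
ft_force: [-0.2, -4.0, 5.0]
gripper_width: 0.258
```

```bash
python3 st.py
```

```text
t 20.725 [564.05  88.89 174.94] F [-0.17 -4.01  5.  ] M [-1.42  0.08 -0.01] w 22.0
tx [-0.999   0.0451] ty [0.0451 0.999 ] yaw_y 87.41 z [ 7.e-04 -8.e-04 -1.e+00] q6 0.2
```

Call:
{"method": "step_arm", "body": {
  "steps": [
    {"grip": 15, "dx": 0, "dy": 1.5, "dz": 0, "spin": 0},
    {"grip": 15, "dx": 0, "dy": 1.5, "dz": 0, "spin": 0},
    {"grip": 15, "dx": 0, "dy": 1, "dz": 0, "spin": 0}
  ]
}}

```text
t: 21.1
position: [564.2, 92.9, 175.0]
eef_rot: [0.071, 3.14, -0.001]
ft_force: [-0.3, -4.5, 5.4]
gripper_width: 0.26
```

Call:
{"method": "step_arm", "body": {
  "steps": [
    {"grip": 15, "dx": 0, "dy": 1.5, "dz": 0, "spin": 0},
    {"grip": 15, "dx": 0, "dy": 1.5, "dz": 0, "spin": 0},
    {"grip": 15, "dx": 0, "dy": 1, "dz": 0, "spin": 0}
  ]
}}

```text
t: 21.48
position: [564.4, 96.9, 175.0]
eef_rot: [0.071, 3.14, -0.001]
ft_force: [0.5, -4.6, 4.8]
gripper_width: 0.262
```

Call:
{"method": "step_arm", "body": {
  "steps": [
    {"grip": 15, "dx": 0, "dy": 1.5, "dz": 0, "spin": 0},
    {"grip": 15, "dx": 0, "dy": 1.5, "dz": 0, "spin": 0},
    {"grip": 15, "dx": 0, "dy": 1, "dz": 0, "spin": 0}
  ]
}}

```text
t: 21.85
position: [564.5, 100.9, 175.0]
eef_rot: [0.071, 3.14, -0.001]
ft_force: [0.1, -5.0, 6.1]
gripper_width: 0.261
```

Call:
{"method": "step_arm", "body": {
  "steps": [
    {"grip": 15, "dx": 0, "dy": 1.5, "dz": 0, "spin": 0},
    {"grip": 15, "dx": 0, "dy": 1.5, "dz": 0, "spin": 0},
    {"grip": 15, "dx": 0, "dy": 1, "dz": 0, "spin": 0}
  ]
}}

```text
t: 22.22
position: [564.7, 104.8, 174.9]
eef_rot: [0.071, 3.14, -0.001]
ft_force: [-0.4, -4.6, 5.3]
gripper_width: 0.259
```

Call:
{"method": "step_arm", "body": {
  "steps": [
    {"grip": 15, "dx": 0, "dy": 1.5, "dz": 0, "spin": 0},
    {"grip": 15, "dx": 0, "dy": 1.5, "dz": 0, "spin": 0},
    {"grip": 15, "dx": 0, "dy": 1, "dz": 0, "spin": 0}
  ]
}}

```text
t: 22.6
position: [564.9, 108.8, 174.9]
eef_rot: [0.071, 3.14, -0.001]
ft_force: [-0.1, -4.4, 4.5]
gripper_width: 0.264
```

Call:
{"method": "step_arm", "body": {
  "steps": [
    {"grip": 15, "dx": 0, "dy": 1.5, "dz": 0, "spin": 0},
    {"grip": 15, "dx": 0, "dy": 1.5, "dz": 0, "spin": 0},
    {"grip": 15, "dx": 0, "dy": 1, "dz": 0, "spin": 0}
  ]
}}

```text
t: 22.98
position: [565.0, 112.8, 175.0]
eef_rot: [0.071, 3.14, -0.001]
ft_force: [-0.5, -3.8, 6.2]
gripper_width: 0.264
```

Call:
{"method": "step_arm", "body": {
  "steps": [
    {"grip": 15, "dx": 0, "dy": 1.5, "dz": 0, "spin": 0},
    {"grip": 15, "dx": 0, "dy": 1.5, "dz": 0, "spin": 0},
    {"grip": 15, "dx": 0, "dy": 1, "dz": 0, "spin": 0}
  ]
}}

```text
t: 23.35
position: [565.2, 116.8, 174.9]
eef_rot: [0.071, 3.14, -0.001]
ft_force: [-0.0, -4.3, 5.0]
gripper_width: 0.26
```

Call:
{"method": "step_arm", "body": {
  "steps": [
    {"grip": 15, "dx": 0, "dy": 1.5, "dz": 0, "spin": 0},
    {"grip": 15, "dx": 0, "dy": 1.5, "dz": 0, "spin": 0},
    {"grip": 15, "dx": 0, "dy": 1, "dz": 0, "spin": 0}
  ]
}}

```text
t: 23.72
position: [564.6, 122.4, 173.8]
eef_rot: [-0.07, -3.139, -0.004]
ft_force: [0.5, 0.6, -1.9]
gripper_width: 0.261
```

It dropped: Fz fell to −1.9, so the probe hangs free, and z went to 173.8. Let it settle, then lower gently and watch the side forces.

Call:
{"method": "step_arm", "body": {
  "steps": [
    {"grip": 15, "dx": 0, "dy": 0, "dz": 0, "spin": 0}
  ]
}}

```text
t: 23.85
position: [564.7, 122.1, 173.9]
eef_rot: [-0.07, -3.139, -0.003]
ft_force: [0.3, -0.3, -1.5]
gripper_width: 0.265
```

```bash
python3 st.py
```

```text
t 23.85 [564.67 122.06 173.94] F [ 0.32 -0.26 -1.54] M [0.07 0.02 0.02] w 22.6
tx [-0.999   0.0443] ty [0.0443 0.999 ] yaw_y 87.46 z [-0.0016  0.0017 -1.    ] q6 0.26
```

Call:
{"method": "step_arm", "body": {
  "steps": [
    {"grip": 15, "dx": 0, "dy": 0.8, "dz": 1, "spin": 0},
    {"grip": 15, "dx": 0, "dy": 0, "dz": 0.7, "spin": 0},
    {"grip": 15, "dx": 0, "dy": 0, "dz": 0, "spin": 0}
  ]
}}

```text
t: 24.22
position: [565.1, 122.0, 172.8]
eef_rot: [-0.071, -3.14, -0.0]
ft_force: [-0.5, 1.0, -0.9]
gripper_width: 0.26
```

```bash
python3 st.py
```

```text
t 24.225 [565.11 122.   172.84] F [-0.46  1.05 -0.92] M [ 0.08  0.05 -0.01] w 22.2
tx [-0.999  0.045] ty [0.045 0.999] yaw_y 87.42 z [-3.e-04  3.e-04 -1.e+00] q6 0.26
```

Call:
{"method": "step_arm", "body": {
  "steps": [
    {"grip": 15, "dx": 0, "dy": 0, "dz": 1, "spin": 0},
    {"grip": 15, "dx": 0, "dy": 0, "dz": 1, "spin": 0},
    {"grip": 15, "dx": 0, "dy": 0, "dz": 0, "spin": 0}
  ]
}}

```text
t: 24.6
position: [565.2, 121.9, 170.9]
eef_rot: [-0.071, -3.141, -0.0]
ft_force: [-0.2, -0.0, -0.0]
gripper_width: 0.261
```

```bash
python3 st.py
```

```text
t 24.6 [565.25 121.89 170.94] F [-0.22 -0.03 -0.03] M [ 0.09  0.09 -0.05] w 22.3
tx [-0.999   0.0451] ty [0.0451 0.999 ] yaw_y 87.41 z [ 0.e+00  1.e-04 -1.e+00] q6 0.26
```

Call:
{"method": "step_arm", "body": {
  "steps": [
    {"grip": 15, "dx": 0, "dy": 0, "dz": 1, "spin": 0},
    {"grip": 15, "dx": 0, "dy": 0, "dz": 0.5, "spin": 0},
    {"grip": 15, "dx": 0, "dy": 0, "dz": 0, "spin": 0}
  ]
}}

```text
t: 24.98
position: [565.3, 121.9, 169.5]
eef_rot: [0.071, 3.141, -0.0]
ft_force: [-0.1, 0.3, -0.7]
gripper_width: 0.263
```

```bash
python3 st.py
```

```text
t 24.975 [565.26 121.85 169.46] F [-0.11  0.33 -0.73] M [ 0.04 -0.02 -0.02] w 22.4
tx [-0.999   0.0451] ty [0.0451 0.999 ] yaw_y 87.41 z [ 0.e+00 -1.e-04 -1.e+00] q6 0.26
```

Call:
{"method": "step_arm", "body": {
  "steps": [
    {"grip": 15, "dx": 0, "dy": 1, "dz": 0, "spin": 0},
    {"grip": 15, "dx": 0, "dy": 0.5, "dz": 0, "spin": 0},
    {"grip": 15, "dx": 0, "dy": 0, "dz": 0, "spin": 0}
  ]
}}

```text
t: 25.35
position: [565.3, 123.4, 169.5]
eef_rot: [0.071, 3.141, -0.0]
ft_force: [-0.8, -0.5, 0.2]
gripper_width: 0.262
```

```bash
python3 st.py
```

```text
t 25.35 [565.34 123.39 169.53] F [-0.79 -0.53  0.2 ] M [-0.03  0.05  0.01] w 22.4
tx [-0.999  0.045] ty [0.045 0.999] yaw_y 87.42 z [ 1.e-04 -1.e-04 -1.e+00] q6 0.26
```

Call:
{"method": "step_arm", "body": {
  "steps": [
    {"grip": 15, "dx": 0, "dy": -1, "dz": 0, "spin": 0},
    {"grip": 15, "dx": 0, "dy": -1, "dz": 0, "spin": 0},
    {"grip": 15, "dx": 0, "dy": -0.5, "dz": 0, "spin": 0},
    {"grip": 15, "dx": 0, "dy": 0, "dz": 0, "spin": 0}
  ]
}}

```text
t: 25.85
position: [565.2, 121.1, 169.5]
eef_rot: [0.071, 3.141, 0.001]
ft_force: [-0.4, 0.8, -1.2]
gripper_width: 0.26
```

```bash
python3 st.py
```

```text
t 25.85 [565.25 121.08 169.55] F [-0.38  0.79 -1.22] M [ 0.32 -0.01  0.05] w 22.2
tx [-0.999  0.045] ty [0.045 0.999] yaw_y 87.42 z [ 1.e-04  6.e-04 -1.e+00] q6 0.26
```

The −y rim is at about 121.2, so the well centre is y ≈ 123.2. Centre and lower.

Call:
{"method": "step_arm", "body": {
  "steps": [
    {"grip": 15, "dx": 0, "dy": 1.2, "dz": 0, "spin": 0},
    {"grip": 15, "dx": 0, "dy": 1.1, "dz": 0, "spin": 0},
    {"grip": 15, "dx": 0, "dy": 0, "dz": 1.5, "spin": 0},
    {"grip": 15, "dx": 0, "dy": 0, "dz": 1.5, "spin": 0},
    {"grip": 15, "dx": 0, "dy": 0, "dz": 1.5, "spin": 0},
    {"grip": 15, "dx": 0, "dy": 0, "dz": 0, "spin": 0}
  ]
}}

```text
t: 26.6
position: [565.3, 123.2, 164.8]
eef_rot: [-0.071, -3.141, 0.0]
ft_force: [1.0, -0.3, -0.8]
gripper_width: 0.26
```

```bash
python3 st.py
```

```text
t 26.6 [565.27 123.16 164.82] F [ 1.03 -0.29 -0.78] M [-0.07 -0.05 -0.04] w 22.2
tx [-0.999   0.0451] ty [0.0451 0.999 ] yaw_y 87.41 z [-2.e-04 -1.e-04 -1.e+00] q6 0.26
```

Call:
{"method": "step_arm", "body": {
  "steps": [
    {"grip": 15, "dx": 0, "dy": 0, "dz": 1.5, "spin": 0},
    {"grip": 15, "dx": 0, "dy": 0, "dz": 1.5, "spin": 0},
    {"grip": 15, "dx": 0, "dy": 0, "dz": 1.5, "spin": 0},
    {"grip": 15, "dx": 0, "dy": 0, "dz": 1.5, "spin": 0}
  ]
}}

```text
t: 27.1
position: [565.3, 123.2, 158.9]
eef_rot: [-0.071, -3.141, 0.0]
ft_force: [0.2, -0.0, -0.4]
gripper_width: 0.262
```

```bash
python3 st.py
```

```text
t 27.1 [565.28 123.16 158.89] F [ 0.2  -0.04 -0.42] M [-0.01 -0.02 -0.04] w 22.4
tx [-0.999   0.0451] ty [0.0451 0.999 ] yaw_y 87.42 z [-0. -0. -1.] q6 0.26
```

Call:
{"method": "step_arm", "body": {
  "steps": [
    {"grip": 15, "dx": 0, "dy": 0, "dz": 2, "spin": 0},
    {"grip": 15, "dx": 0, "dy": 0, "dz": 2, "spin": 0},
    {"grip": 15, "dx": 0, "dy": 0, "dz": 2, "spin": 0},
    {"grip": 15, "dx": 0, "dy": 0, "dz": 2, "spin": 0},
    {"grip": 15, "dx": 0, "dy": 0, "dz": 2, "spin": 0}
  ]
}}

```text
t: 27.72
position: [565.3, 123.2, 148.9]
eef_rot: [-0.071, -3.141, 0.0]
ft_force: [0.3, -0.6, 0.2]
gripper_width: 0.265
```

```bash
python3 st.py
```

```text
t 27.725 [565.28 123.18 148.86] F [ 0.3  -0.59  0.16] M [-0.09  0.01  0.  ] w 22.6
tx [-0.999  0.045] ty [0.045 0.999] yaw_y 87.42 z [-0.e+00 -1.e-04 -1.e+00] q6 0.26
```

Call:
{"method": "step_arm", "body": {
  "steps": [
    {"grip": 15, "dx": 0, "dy": 0, "dz": 2, "spin": 0},
    {"grip": 15, "dx": 0, "dy": 0, "dz": 2, "spin": 0},
    {"grip": 15, "dx": 0, "dy": 0, "dz": 2, "spin": 0},
    {"grip": 15, "dx": 0, "dy": 0, "dz": 2, "spin": 0},
    {"grip": 15, "dx": 0, "dy": 0, "dz": 2, "spin": 0},
    {"grip": 15, "dx": 0, "dy": 0, "dz": 2, "spin": 0},
    {"grip": 15, "dx": 0, "dy": 0, "dz": 0, "spin": 0}
  ]
}}

```text
t: 28.6
position: [565.3, 123.2, 136.9]
eef_rot: [-0.071, -3.141, 0.0]
ft_force: [-0.2, 0.4, -0.2]
gripper_width: 0.26
```

```bash
python3 st.py
```

```text
t 28.6 [565.26 123.16 136.85] F [-0.25  0.43 -0.22] M [-0.06 -0.04 -0.02] w 22.2
tx [-0.999   0.0451] ty [0.0451 0.999 ] yaw_y 87.42 z [-1.e-04 -0.e+00 -1.e+00] q6 0.26
```

Nearly home, with collar contact expected at TCP ≈ 133. The last millimetres go slowly.

Call:
{"method": "step_arm", "body": {
  "steps": [
    {"grip": 15, "dx": 0, "dy": 0, "dz": 1, "spin": 0},
    {"grip": 15, "dx": 0, "dy": 0, "dz": 1, "spin": 0},
    {"grip": 15, "dx": 0, "dy": 0, "dz": 1, "spin": 0},
    {"grip": 15, "dx": 0, "dy": 0, "dz": 0, "spin": 0}
  ]
}}

```text
t: 29.1
position: [565.3, 123.2, 133.9]
eef_rot: [-0.071, -3.141, 0.0]
ft_force: [0.4, -0.5, -0.6]
gripper_width: 0.258
```

Call:
{"method": "step_arm", "body": {
  "steps": [
    {"grip": 15, "dx": 0, "dy": 0, "dz": 0.6, "spin": 0},
    {"grip": 15, "dx": 0, "dy": 0, "dz": 0, "spin": 0}
  ]
}}

```text
t: 29.35
position: [565.3, 123.2, 133.4]
eef_rot: [-0.071, -3.141, -0.0]
ft_force: [1.1, -0.3, -0.4]
gripper_width: 0.259
```

Call:
{"method": "step_arm", "body": {
  "steps": [
    {"grip": 15, "dx": 0, "dy": 0, "dz": 0.4, "spin": 0},
    {"grip": 15, "dx": 0, "dy": 0, "dz": 0, "spin": 0}
  ]
}}

```text
t: 29.6
position: [565.3, 123.2, 133.2]
eef_rot: [0.071, 3.141, 0.0]
ft_force: [0.7, -0.9, 0.3]
gripper_width: 0.259
```

Call:
{"method": "step_arm", "body": {
  "steps": [
    {"grip": 15, "dx": 0, "dy": 0, "dz": 0.4, "spin": 0},
    {"grip": 15, "dx": 0, "dy": 0, "dz": 0, "spin": 0}
  ]
}}

```text
t: 29.85
position: [565.4, 123.2, 133.2]
eef_rot: [0.071, 3.14, 0.0]
ft_force: [-1.4, -0.8, 3.7]
gripper_width: 0.264
```

```bash
python3 st.py
```

```text
t 29.85 [565.44 123.19 133.16] F [-1.36 -0.82  3.69] M [-0.13  0.26 -0.01] w 22.5
tx [-0.999   0.0451] ty [0.0451 0.999 ] yaw_y 87.42 z [ 7.e-04  1.e-04 -1.e+00] q6 0.26
```

The collar is seated: contact at 133.2, light at about 5 N. Release and retreat straight up.

Call:
{"method": "step_arm", "body": {
  "steps": [
    {"grip": 30, "dx": 0, "dy": 0, "dz": 0, "spin": 0},
    {"grip": 45, "dx": 0, "dy": 0, "dz": 0, "spin": 0},
    {"grip": 60, "dx": 0, "dy": 0, "dz": 0, "spin": 0},
    {"grip": 60, "dx": 0, "dy": 0, "dz": 0, "spin": 0}
  ]
}}

```text
t: 30.35
position: [565.3, 123.2, 132.4]
eef_rot: [-0.071, -3.141, 0.0]
ft_force: [-1.6, 0.4, 0.5]
gripper_width: 0.705
```

Call:
{"method": "step_arm", "body": {
  "steps": [
    {"grip": 60, "dx": 0, "dy": 0, "dz": -8, "spin": 0},
    {"grip": 60, "dx": 0, "dy": 0, "dz": -15, "spin": 0},
    {"grip": 60, "dx": 0, "dy": 0, "dz": -25, "spin": 0},
    {"grip": 60, "dx": 0, "dy": 0, "dz": -35, "spin": 0},
    {"grip": 60, "dx": 0, "dy": 0, "dz": -35, "spin": 0},
    {"grip": 60, "dx": 30, "dy": -30, "dz": 0, "spin": 0},
    {"grip": 60, "dx": 40, "dy": -40, "dz": 0, "spin": 0},
    {"grip": 60, "dx": 40, "dy": -40, "dz": 0, "spin": 0},
    {"grip": 60, "dx": 30, "dy": -30, "dz": 0, "spin": 0},
    {"grip": 60, "dx": 0, "dy": 0, "dz": 0, "spin": 0},
    {"grip": 60, "dx": 0, "dy": 0, "dz": 0, "spin": 0}
  ]
}}

```text
t: 31.72
position: [420.2, -10.3, 251.8]
eef_rot: [0.071, 3.138, 0.001]
ft_force: [0.0, 0.4, -0.2]
gripper_width: 0.703
```

Run:
```python
from st import *
D={}
for n in('scene','top'):
    D[n],d=env.camera(n); pc=cloud(n,d); m=(np.hypot(pc[...,0]-565.3,pc[...,1]-123.2)<40)&(pc[...,2]>100)&(pc[...,2]<170)
    q=pc[m]; 
    if len(q): t=q[q[:,2]>np.percentile(q[:,2],90)-6]; print(n,'handle pts',len(q),'zmax',np.percentile(q[:,2],97).round(1),'top mean',t.mean(0).round(1))
    # changes elsewhere
u,v=map(int,proj('scene',[565,123,120])); a=cv2.resize(D['scene'][v-45:v+45,u-45:u+45],(400,400),interpolation=2)
u,v=map(int,proj('top',[565,123,120])); b=cv2.resize(D['top'][v-45:v+45,u-45:u+45],(400,400),interpolation=2)
c=cv2.resize(D['top'][100:300],(800,200*800//512))[:,:]
cv2.imwrite('pics/end.png',np.vstack([np.hstack([a,b]),cv2.resize(D['top'][110:300],(800,200))]))
T=np.load('top0.npz')['im']; df=cv2.absdiff(T,D['top']).max(2)>45
k,l,st,ce=cv2.connectedComponentsWithStats(cv2.morphologyEx(df.astype(np.uint8),cv2.MORPH_OPEN,np.ones((2,2))))
print([(ce[j].round().tolist(),int(st[j,4])) for j in range(1,k) if st[j,4]>8])
```

```text
t 31.725 [420.17 -10.27 251.77] F [ 0.02  0.39 -0.2 ] M [-0.02 -0.05 -0.06] w 60.0
tx [-0.999   0.0454] ty [0.0454 0.999 ] yaw_y 87.4 z [ 2.9e-03  3.0e-04 -1.0e+00] q6 0.02
scene handle pts 173 zmax 153.1 top mean [570.9 123.3 150.5]
top handle pts 148 zmax 151.8 top mean [565.2 123.1 149.4]
[([368.0, 179.0], 32), ([199.0, 195.0], 32), ([267.0, 307.0], 15938), ([15.0, 374.0], 488)]
```

View pics/end.png

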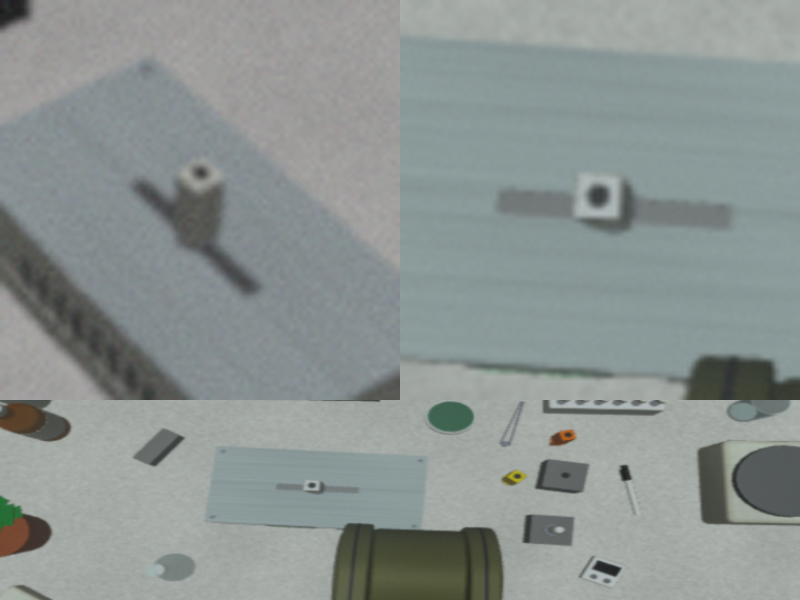

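The end view shows the probe upright in the groove with its handle top at crop (200,170), z ≈ 150 mm, which is the fully-home height. Only the probe's old and new places and the arm itself changed, and the bystanders are where they were.

```bash
python3 -c "
from rig import env
print(env.hand_in())"
```

```text
the job is handed in; nothing more can be done
None
```

The probe is home in the thermometer well, upright with its collar on the cover plate, and I let go and handed the job in at about 32 s.

**What I did:** I lifted the square-handled probe out of its stand and set its tip on the groove floor. I found the groove's centreline by touching both walls lightly, then slid the tip along at 5–6 N until it dropped through the shutter near y ≈ 120. After finding the near rim I centred it at about (565, 123) and lowered it. The collar met the plate at the expected height with about 5 N. I then opened the gripper and moved clear.

**Last checks:**
- **Height and position:** the top camera puts the handle top at (565.2, 123.1), z 149–152 mm; 150 means fully home.
- **Bystanders:** comparing the top view before and after showed changes only at the probe's old and new places and at the arm.

**What did not agree or go to plan:**
- The scene camera put the handle top at x 571, about 5 mm off. Most of that I put down to it seeing mainly the near side of the handle, plus calibration error.
- My first wall feel, made while dragging on the floor, was inconclusive. The vertical reading reached about 10 N, so I lifted off and repeated it just above the floor. That was the highest reading, well under the 25 N limit, but forces were only read at the end of each move.

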